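# Shut the fruit well on the drinks bar

## Robot

A 7-joint arm with a two-finger parallel gripper is mounted at the origin on the work surface. World frame = base frame: x ahead of the robot, y to its left, z up, the work surface at z = 0. Lengths are in m, angles in rad, forces in N, time in s.
With the tool pointing down it reaches from about 0.4 to 0.85 m from the base axis. Payload 10.4 kg.
Tool frame: the origin (TCP) lies midway between the tips of the shut fingers; the grasp point (between the pads) lies 19 mm behind it; z points along the fingers, y is the direction in which the jaws open and shut (so a half turn about z gives the same grasp; the last joint's range is limited). The gripper opens to 85 mm and grips with 20 to 120 N. Pads are 22 mm wide; open, the fingers measure 114 mm over their backs; the gripper's body (76 mm by 85 mm) begins 54 mm behind the grasp point. The pads swing forward as they close: fully open they stand 13 mm farther back than shut.
Start: joints at [-1.363, 0.332, -0.065, 1.46, 0.022, 1.35, -0.088], TCP at [0.143, 0.608, 0.231] pointing down, gripper open.
Joint ranges: [-2.6, 2.6], [-0.5, 2.12], [-1.47, 1.34], [0.16, 2.42], [-1.27, 4.41], [0.06, 2.06], [-2.6, 2.6]. Speed limits (rad/s): [2.22, 2.22, 2.79, 2.79, 3.14, 3.14, 3.14].

## Interface

Orientations are given as a unit quaternion [x, y, z, w].
In Python, from workcell import get_obs, camera, calibration, hand_in gives the robot as it stands.
- The arm moves only by the shell command python3 -m handwheel 'ROWS' [FORCE]. ROWS is JSON, a list of rows, each an object with "jaw": the finger opening in mm, from 0 to 85.4; "delta_pos": the shift along the tool's x, y, z scaled (see below), a list of three; "turn": the turn about the tool's z scaled (see below). In form: [{"jaw": jaw, "delta_pos": [tx, ty, tz], "turn": turn}, ...]. A call has 1 to 10 rows; each row is the pose to reach, as a shift and turn from the pose commanded when the call began, along the tool's axes at that moment, turning the shorter way round; what a row does not reach only later rows make up. The controller multiplies each number of a shift by 1 m and each number of a turn by pi rad. A row lasts 1/12 s, in which the tool goes at most 41.7 mm and 7.16 degrees, less where a joint would pass 70% of its speed; a pose out of reach is approached as far as the arm can. A call with a number of a shift or a turn outside -1 to 1 is refused whole. A call with a gripper value outside its range is refused whole. The fingers move at their own pace and stop on an object; FORCE is the grip in N (left out, the last holds). Time passes only in rows, so rows that repeat a pose let the fingers close. It gives the time, the measured TCP pose, the force and the opening at its end, in the units of the state.
- get_obs(): the state, without advancing time (a new reading comes with each control period).
- camera(name): name is "side" or "top" or "wrist"; returns the picture (384x512x3 uint8, red, green, blue); there is no depth.
- calibration(name): a dict with "mtx" (3x3 intrinsics, pixels), "rvec" (rotation vector, rad) and "tvec" (3), from world to camera coordinates, as OpenCV has them. Camera axes: x right, y down, z forward; pixel columns grow to the right and rows downward; lengths in m; the calibration is good to about 2 mm. A picture is of the moment at which its call begins: read the wrist's pose just before it. calibration takes no time and is no camera call; for the wrist camera it gives the pose at the moment of the call.
- hand_in(): hands the job in, once; it reports no verdict.
The state is a dict: "clock": time; "joint_pos": joint angles; "joint_velocities": joint speeds; "tau": joint torques, N m; "position": TCP position; "ee_rot": TCP orientation; "ft_force": force on the tool from outside, world axes, zero at the start; "torque": the same for the moment, N m; "grip_width": opening from 0.0 (shut) to 1.0 (fully open).
Only numpy, scipy, OpenCV 4.12 (cv2) and the standard library are available. Lean on these libraries where they do the work, as an engineer would, in place of code of your own. Each camera call takes 0.05 s, during which the arm holds its last target.

## Task

With the fingertips only, push the green sliding cover of the steel fruit well fully shut over the fruit, and only then push the red catch round to its stop so that it lies straight across the deck behind the cover. Push the catch from one side, do not pinch it, and finish clear of everything. Leave the mug, the squeeze bottle and the tumbler standing where they are.

Things in the scene. Friction and masses are not known exactly. Their poses are not given: they have to be found in the camera images.
- bin: Steel fruit well fixed to the counter, 220 (x) by 340 (y) by 110 mm high. Origin: centre of its underside, z up. Right half (-y): open well with limes and oranges. Left half (+y): flat deck 110 mm above the counter. Two 4 mm guide rails (tops at 116 mm) run along y at x = -79 and +79 mm. A thin black mat lies under it.
- cover (a joint): Green cover sliding on the bin's top along the bin's y. In m: 0 = shut over the well (end stop), grows to 0.16 as it slides to +y over the deck; starts at 0.10 to 0.155. About 2 N friction, no spring. A 146 (x) by 160 mm (y) plate with a raised block 120 (x) by 140 mm (y), top 142 mm above the counter, its trailing (+y) side flush with the plate's edge; too wide to grip.
- cover_push (a point): Point on the trailing (+y) upright face of the cover's raised block, at the middle of its width, 130 mm above the counter; moves with the cover. Push here towards the bin's -y to shut it. With the cover shut it is at bin x = 0, y = 0. The deck beneath it is at 110 mm.
- catch (a joint): Red bar on an upright pin at bin x = 92, y = 18 mm (far rim). In rad, counter-clockwise from above: 0 = points to the bin's +y, parked; 1.571 = at its stop, points to the bin's -x, behind the shut cover; starts at -0.4 to 0.05 (limit -0.5). Friction about 1 N at the tip, no spring. 24 mm wide, 97 mm long (85 from pin to tip, 12 behind it), from 118 to 146 mm above the counter.
- catch_hinge (a point): On the catch's pin axis, 132 mm above the counter.
- catch_tip (a point): Middle of the end face of the catch's bar, 85 mm from the pin, 132 mm above the counter; moves with the catch. Push the bar on its outer long side only, the one that faces the bin's +x (away from the robot and the cover) when parked at 0; pressing both long sides at once is a pinch.
- mug: White ceramic mug, 76 mm across, 85 mm high, handle at its +y, loose. Origin: centre of its underside. Bystander, about 0.18 to 0.4 m from the bin's centre.
- squeeze: Squeeze bottle, amber with a white pointed cap, 64 mm across, 170 mm high, loose. Origin: centre of its underside. Bystander, as the mug.
- tumbler: Green glass tumbler, 68 mm across, 120 mm high, loose. Origin: centre of its underside. Bystander, as the mug.

How it is judged:
By the outcome, as a careful person would: the job done as asked, in the order asked, and still so for the second after the job is handed in, with the robot touching nothing.
It also fails if it takes over 53 s, if anything falls off the work surface, if the arm or the gripper's body presses on something with over 40 N, if the wrist force passes 120 N, or if a joint passes its speed limit or range.

## Working session

There is one attempt and no reset: what is moved stays moved. The work goes in short steps, Python scripts to look and compute and a shell command to move; the robot and the scene stay as the last step left them, time stands still between calls to the robot, and variables do not carry over. Pictures are saved under pics/ and viewed, and the job is handed in when it is done.

```bash
mkdir -p pics; ls
python3 - <<'E'
from workcell import get_obs, camera, calibration
import cv2
o=get_obs();print({k:o[k] for k in('clock','position','ee_rot','grip_width','ft_force')})
for n in('top','side'):
    im=camera(n);cv2.imwrite(f'pics/{n}0.png',cv2.cvtColor(im,cv2.COLOR_RGB2BGR));print(n,calibration(n))
E
```

```text
pics
{'clock': 0.0, 'position': array([0.14288107, 0.60805319, 0.23052728]), 'ee_rot': array([ 1.15120811e-01,  9.93351244e-01, -7.08885266e-04, -4.22722293e-05]), 'grip_width': 1.0027456977367883, 'ft_force': array([-0.11251706, -0.12140805, -0.30933936])}
top {'mtx': array([[350.5678468 ,   0.        , 256.87948804],
       [  0.        , 350.5678468 , 197.59999634],
       [  0.        ,   0.        ,   1.        ]]), 'rvec': array([ 2.20505214, -2.1460256 ,  0.07019365]), 'tvec': array([0.02119648, 0.58512109, 0.93849872])}
side {'mtx': array([[422.03949609,   0.        , 248.90532074],
       [  0.        , 422.03949609, 192.92543782],
       [  0.        ,   0.        ,   1.        ]]), 'rvec': array([ 2.31947597, -0.93449079,  0.33668511]), 'tvec': array([-0.38704953,  0.40424745,  0.84330952])}
```

View pics/top0.png

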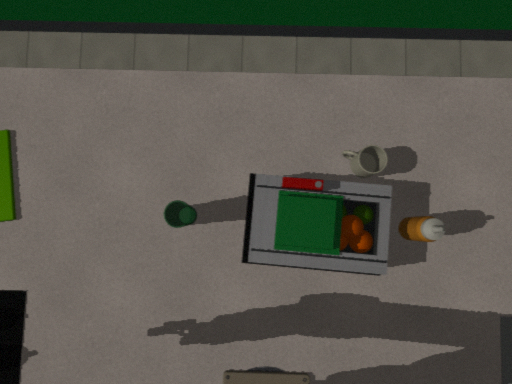

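View pics/side0.png

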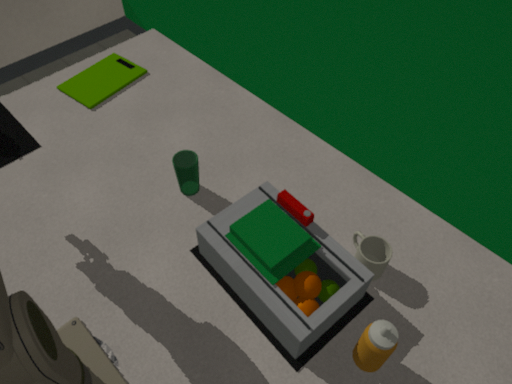

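Run:
```python
import cv2
t=cv2.imread('pics/top0.png')[160:285,235:405]; cv2.imwrite('pics/tz.png',cv2.convertScaleAbs(cv2.resize(t,None,fx=4.5,fy=4.5,interpolation=cv2.INTER_CUBIC),alpha=1.6))
```

```text
(no output)
```

View pics/tz.png

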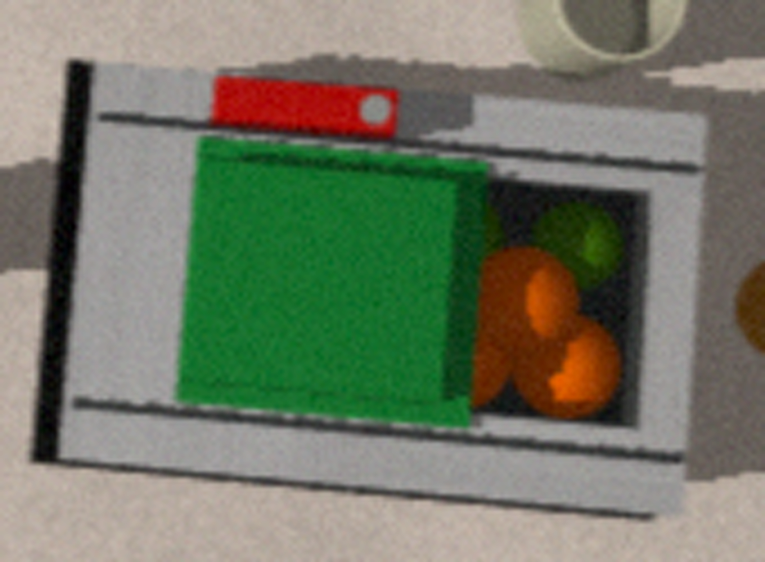

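```bash
cat > h.py <<'E'
import numpy as np, cv2
from scipy.optimize import least_squares
from workcell import calibration
def ray(n,p,z,c=None):
    c=c or calibration(n); R,_=cv2.Rodrigues(c['rvec']); 
    d=R.T@np.linalg.inv(c['mtx'])@np.r_[p,1.]; o=-R.T@c['tvec'].ravel()
    return o+d*(z-o[2])/d[2]
def tz(p): return np.array(p)/4.5+[235,160]-.4
def fit(B,W):
    f=lambda q:(np.c_[np.cos(q[2])*B[:,0]-np.sin(q[2])*B[:,1]+q[0],np.sin(q[2])*B[:,0]+np.cos(q[2])*B[:,1]+q[1]]-W).ravel()
    r=least_squares(f,[.6,0,0]); return r.x,f(r.x).reshape(-1,2)
E
python3 - <<'E'
from h import *
px=[(92,62),(57,462),(707,115),(684,514)]
B=np.array([(.11,.17),(-.11,.17),(.11,-.17),(-.11,-.17)])
W=np.array([ray('top',tz(p),.11)[:2] for p in px])
q,r=fit(B,W);print(q,np.round(r*1e3,1))
c,s=np.cos(q[2]),np.sin(q[2])
def tob(w): d=w[:2]-q[:2]; return np.round([c*d[0]+s*d[1],-s*d[0]+c*d[1]],4)
print('pin',tob(ray('top',tz((375,109)),.146)),'tip',tob(ray('top',tz((213,101)),.146)))
print('cover edge',tob(ray('top',tz((200,150)),.142)),tob(ray('top',tz((180,385)),.142)))
print('tumbler',ray('top',(182,215),.06),'mug',ray('top',(370,161),.08),'bottle',ray('top',(425,229),.1))
E
```

```text
[ 0.51824463 -0.12183687 -0.05743491] [[-0.5 -0.6]
 [ 0.6 -0.9]
 [ 0.7  0.8]
 [-0.8  0.6]]
pin [0.0926 0.0174] tip [0.0897 0.1035]
cover edge [0.0634 0.1081] [-0.0616  0.1087]
tumbler [0.53027484 0.23232715 0.06      ] mug [ 0.68275262 -0.25397922  0.08      ] bottle [ 0.51113594 -0.38465962  0.1       ]
```

```bash
cat >> h.py <<'E'
from workcell import get_obs
from scipy.spatial.transform import Rotation as Ro
Q=np.array([.5182,-.1218,-.0574])
def go(*pts):
    o=get_obs(); R=Ro.from_quat(o['ee_rot']); c,s=np.cos(Q[2]),np.sin(Q[2])
    p=o['position']; d=p[:2]-Q[:2]
    print('t',round(o['clock'],2),'bin pos',np.round([c*d[0]+s*d[1],-s*d[0]+c*d[1],p[2]],4),'F',np.round(o['ft_force'],1),'grip',round(o['grip_width'],2))
    Y=R.apply([0,1,0]); a=np.arctan2(Y[1],Y[0])-(Q[2]+np.pi/2)
    print('turn to align(units pi)',round(a/np.pi,4),'tool z',np.round(R.apply([0,0,1]),3))
    for x,y,z in pts:
        w=np.array([Q[0]+c*x-s*y,Q[1]+s*x+c*y,z]); print((x,y,z),'->',np.round(R.inv().apply(w-p),4))
E
python3 -c "
from h import *
go((0,.145,.231))"
```

```text
t 0.1 bin pos [-0.4166  0.7072  0.2306] F [-0.7 -0.1 -0.2] grip 1.0
turn to align(units pi) -0.0552 tool z [-0.    -0.001 -1.   ]
(0, 0.145, 0.231) -> [-5.073e-01 -4.819e-01  2.000e-04]
```

```bash
python3 -m handwheel '[{"jaw":0,"delta_pos":[-0.507,-0.482,0],"turn":-0.055},{"jaw":0,"delta_pos":[-0.507,-0.482,0],"turn":-0.055},{"jaw":0,"delta_pos":[-0.507,-0.482,0],"turn":-0.055},{"jaw":0,"delta_pos":[-0.507,-0.482,0],"turn":-0.055},{"jaw":0,"delta_pos":[-0.507,-0.482,0],"turn":-0.055},{"jaw":0,"delta_pos":[-0.507,-0.482,0],"turn":-0.055},{"jaw":0,"delta_pos":[-0.507,-0.482,0],"turn":-0.055},{"jaw":0,"delta_pos":[-0.507,-0.482,0],"turn":-0.055},{"jaw":0,"delta_pos":[-0.507,-0.482,0],"turn":-0.055},{"jaw":0,"delta_pos":[-0.507,-0.482,0],"turn":-0.055}]' 40
python3 -c "
from h import *
go((0,.145,.231))"
```

```text
clock: 0.93
position: [0.3718, 0.2579, 0.2312]
ee_rot: [0.029, 1.0, 0.0, -0.0]
ft_force: [1.7, 1.0, 0.1]
grip_width: -0.003
t 0.93 bin pos [-0.1679  0.3706  0.2312] F [1.7 1.  0.1] grip -0.0
turn to align(units pi) -0.0002 tool z [-0.  0. -1.]
(0, 0.145, 0.231) -> [-1.681e-01 -2.255e-01  1.000e-04]
```

```bash
python3 -m handwheel '[{"jaw":0,"delta_pos":[-0.03,-0.04,0],"turn":0},{"jaw":0,"delta_pos":[-0.15,-0.2,0],"turn":0},{"jaw":0,"delta_pos":[-0.15,-0.2,0],"turn":0},{"jaw":0,"delta_pos":[-0.15,-0.2,0],"turn":0},{"jaw":0,"delta_pos":[-0.15,-0.2,0],"turn":0},{"jaw":0,"delta_pos":[-0.15,-0.2,0],"turn":0},{"jaw":0,"delta_pos":[-0.15,-0.2,0],"turn":0},{"jaw":0,"delta_pos":[-0.15,-0.2,0],"turn":0},{"jaw":0,"delta_pos":[-0.15,-0.2,0],"turn":0}]'
python3 -c "
from h import *
go((0,.145,.123))"
```

```text
clock: 1.68
position: [0.5091, 0.052, 0.2309]
ee_rot: [0.029, 1.0, 0.0, -0.0]
ft_force: [0.6, 0.3, 0.1]
grip_width: -0.005
t 1.68 bin pos [-0.0191  0.173   0.2309] F [0.6 0.3 0.1] grip -0.01
turn to align(units pi) -0.0002 tool z [-0.001  0.    -1.   ]
(0, 0.145, 0.123) -> [-0.0192 -0.028   0.1079]
```

```bash
python3 -m handwheel '[{"jaw":0,"delta_pos":[-0.019,-0.028,0],"turn":0},{"jaw":0,"delta_pos":[-0.019,-0.028,0.03],"turn":0},{"jaw":0,"delta_pos":[-0.019,-0.028,0.05],"turn":0},{"jaw":0,"delta_pos":[-0.019,-0.028,0.07],"turn":0},{"jaw":0,"delta_pos":[-0.019,-0.028,0.085],"turn":0},{"jaw":0,"delta_pos":[-0.019,-0.028,0.085],"turn":0}]'
python3 - <<'E'
from h import *
from workcell import camera
go((0,.145,.123))
for n in('top','side'):
    im=camera(n);cv2.imwrite(f'pics/{n}1.png',cv2.cvtColor(im,cv2.COLOR_RGB2BGR))
a=cv2.imread('pics/top1.png')[130:300,230:430];b=cv2.imread('pics/side1.png')[170:340,190:390]
cv2.imwrite('pics/z1.png',cv2.convertScaleAbs(cv2.resize(np.hstack([a,b]),None,fx=2,fy=2),alpha=1.5))
E
```

```text
clock: 2.18
position: [0.5244, 0.0242, 0.1433]
ee_rot: [0.028, 1.0, -0.0, -0.003]
ft_force: [-0.5, -0.4, -0.1]
grip_width: 0.001
t 2.18 bin pos [-0.0022  0.1461  0.1433] F [-0.5 -0.4 -0.1] grip 0.0
turn to align(units pi) 0.0007 tool z [-0.005 -0.    -1.   ]
(0, 0.145, 0.123) -> [-0.0023 -0.0011  0.0203]
```

View pics/z1.png

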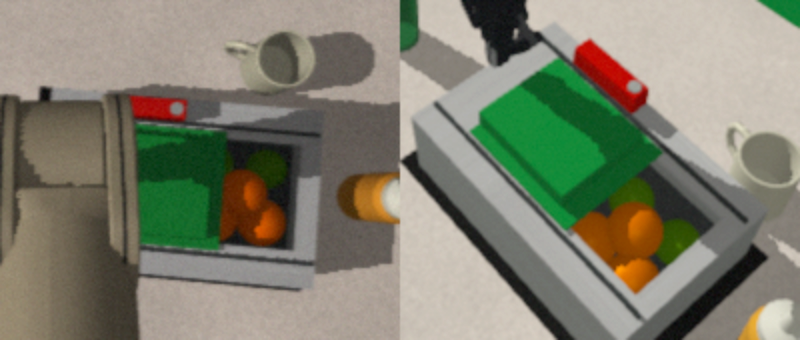

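The side view (right) shows the shut fingers over the deck behind the cover, around pixel (495,55) in the composite. They're clear of the cover and catch, so I'll lower to about z = 0.124.

```bash
python3 -m handwheel '[{"jaw":0,"delta_pos":[0,0,0.01],"turn":0},{"jaw":0,"delta_pos":[0,0,0.019],"turn":0},{"jaw":0,"delta_pos":[0,0,0.019],"turn":0},{"jaw":0,"delta_pos":[0,-0.01,0.019],"turn":0},{"jaw":0,"delta_pos":[0,-0.02,0.019],"turn":0},{"jaw":0,"delta_pos":[0,-0.03,0.019],"turn":0}]'
python3 -c "
from h import *
go((0,.016,.123))"
```

```text
clock: 2.78
position: [0.5251, -0.0085, 0.1276]
ee_rot: [0.029, 1.0, 0.0, 0.0]
ft_force: [-0.3, 3.6, -0.6]
grip_width: 0.001
t 2.78 bin pos [0.0004 0.1135 0.1276] F [-0.3  3.6 -0.6] grip 0.0
turn to align(units pi) -0.0003 tool z [ 0.     0.001 -1.   ]
(0, 0.016, 0.123) -> [ 0.0003 -0.0975  0.0046]
```

```bash
python3 -m handwheel '[{"jaw":0,"delta_pos":[0,-0.01,0.002],"turn":0},{"jaw":0,"delta_pos":[0,-0.018,0.002],"turn":0},{"jaw":0,"delta_pos":[0,-0.026,0.002],"turn":0},{"jaw":0,"delta_pos":[0,-0.034,0.002],"turn":0},{"jaw":0,"delta_pos":[0,-0.042,0.002],"turn":0},{"jaw":0,"delta_pos":[0,-0.05,0.002],"turn":0},{"jaw":0,"delta_pos":[0,-0.058,0.002],"turn":0},{"jaw":0,"delta_pos":[0,-0.066,0.002],"turn":0},{"jaw":0,"delta_pos":[0,-0.072,0.002],"turn":0},{"jaw":0,"delta_pos":[0,-0.072,0.002],"turn":0}]'
python3 -c "
from h import *
go((0,.016,.123))"
```

```text
clock: 3.62
position: [0.5206, -0.0812, 0.1252]
ee_rot: [0.03, 1.0, -0.0, -0.0]
ft_force: [0.2, 0.2, 0.4]
grip_width: -0.001
t 3.62 bin pos [0.     0.0407 0.1252] F [0.2 0.2 0.4] grip -0.0
turn to align(units pi) -0.0008 tool z [-0.    -0.001 -1.   ]
(0, 0.016, 0.123) -> [-0.     -0.0247  0.0022]
```

```bash
python3 -m handwheel '[{"jaw":0,"delta_pos":[0,-0.003,0],"turn":0},{"jaw":0,"delta_pos":[0,-0.006,0],"turn":0},{"jaw":0,"delta_pos":[0,-0.009,0],"turn":0},{"jaw":0,"delta_pos":[0,-0.012,0],"turn":0},{"jaw":0,"delta_pos":[0,-0.015,0],"turn":0},{"jaw":0,"delta_pos":[0,-0.018,0],"turn":0}]'
python3 - <<'E'
from h import *
from workcell import camera
go((0,.016,.123))
for n in('side','wrist'):
    im=camera(n);cv2.imwrite(f'pics/{n}2.png',cv2.cvtColor(im,cv2.COLOR_RGB2BGR))
a=cv2.resize(cv2.imread('pics/wrist2.png'),(400,300));b=cv2.resize(cv2.imread('pics/side2.png')[170:320,190:390],(400,300))
cv2.imwrite('pics/z2.png',cv2.convertScaleAbs(np.hstack([a,b]),alpha=1.5))
E
```

```text
clock: 4.12
position: [0.5195, -0.0974, 0.1251]
ee_rot: [0.029, 1.0, 0.0, -0.0]
ft_force: [-1.4, 2.2, -0.6]
grip_width: 0.005
t 4.12 bin pos [-1.000e-04  2.440e-02  1.251e-01] F [-1.4  2.2 -0.6] grip 0.01
turn to align(units pi) -0.0001 tool z [-0.001  0.    -1.   ]
(0, 0.016, 0.123) -> [-0.0001 -0.0084  0.0021]
```

View pics/z2.png

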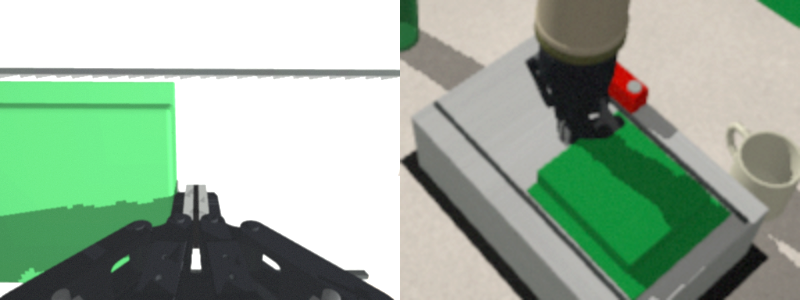

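The wrist view shows the fingers against the trailing face at about (185,200). In the side view the cover is nearly shut, so I'll feel for the stop.

```bash
python3 -m handwheel '[{"jaw":0,"delta_pos":[0,-0.002,0],"turn":0},{"jaw":0,"delta_pos":[0,-0.004,0],"turn":0},{"jaw":0,"delta_pos":[0,-0.006,0],"turn":0},{"jaw":0,"delta_pos":[0,-0.008,0],"turn":0},{"jaw":0,"delta_pos":[0,-0.01,0],"turn":0},{"jaw":0,"delta_pos":[0,-0.01,0],"turn":0}]'
python3 -c "
from h import *
go((0,.010,.123))"
```

```text
clock: 4.72
position: [0.5192, -0.1079, 0.1253]
ee_rot: [0.029, 1.0, -0.0, 0.0]
ft_force: [-0.1, 0.1, -0.9]
grip_width: 0.003
t 4.72 bin pos [0.0002 0.014  0.1253] F [-0.1  0.1 -0.9] grip 0.0
turn to align(units pi) -0.0004 tool z [ 0. -0. -1.]
(0, 0.01, 0.123) -> [ 0.0002 -0.004   0.0023]
```

```bash
python3 -m handwheel '[{"jaw":0,"delta_pos":[0,-0.0015,0],"turn":0},{"jaw":0,"delta_pos":[0,-0.003,0],"turn":0},{"jaw":0,"delta_pos":[0,-0.0045,0],"turn":0}]'; python3 -m handwheel '[{"jaw":0,"delta_pos":[0,-0.001,0],"turn":0},{"jaw":0,"delta_pos":[0,-0.002,0],"turn":0}]'
python3 -c "
from h import *
go((0,.010,.123))"
```

```text
clock: 4.97
position: [0.5191, -0.109, 0.1253]
ee_rot: [0.028, 1.0, 0.002, -0.0]
ft_force: [-1.8, 16.0, 3.9]
grip_width: -0.0
clock: 5.13
position: [0.5191, -0.1091, 0.1253]
ee_rot: [0.027, 1.0, 0.003, -0.0]
ft_force: [-2.6, 20.8, 4.8]
grip_width: -0.002
t 5.13 bin pos [0.0002 0.0127 0.1253] F [-2.6 20.8  4.8] grip -0.0
turn to align(units pi) 0.001 tool z [-0.001  0.006 -1.   ]
(0, 0.01, 0.123) -> [ 0.0002 -0.0027  0.0023]
```

Stop reached: 20 N with the TCP at bin y = 12.7 mm. Backing off and lifting.

```bash
python3 -m handwheel '[{"jaw":0,"delta_pos":[0,0.015,0],"turn":0},{"jaw":0,"delta_pos":[0,0.03,0],"turn":0},{"jaw":0,"delta_pos":[0,0.04,-0.02],"turn":0},{"jaw":0,"delta_pos":[0,0.06,-0.05],"turn":0},{"jaw":0,"delta_pos":[0,0.075,-0.07],"turn":0},{"jaw":0,"delta_pos":[-0.04,0.075,-0.07],"turn":0},{"jaw":0,"delta_pos":[-0.08,0.075,-0.07],"turn":0},{"jaw":0,"delta_pos":[-0.12,0.075,-0.07],"turn":0},{"jaw":0,"delta_pos":[-0.14,0.075,-0.07],"turn":0},{"jaw":0,"delta_pos":[-0.14,0.075,-0.07],"turn":0}]'
python3 - <<'E'
from h import *
from workcell import camera
go((.140,.083,.127))
for n in('side','top'):
    im=camera(n);cv2.imwrite(f'pics/{n}3.png',cv2.cvtColor(im,cv2.COLOR_RGB2BGR))
a=cv2.resize(cv2.imread('pics/top3.png')[130:280,230:430],(400,300));b=cv2.resize(cv2.imread('pics/side3.png')[170:320,190:390],(400,300))
cv2.imwrite('pics/z3.png',cv2.convertScaleAbs(np.hstack([a,b]),alpha=1.5))
E
```

```text
clock: 5.97
position: [0.6659, -0.0473, 0.1939]
ee_rot: [0.029, 1.0, -0.001, 0.0]
ft_force: [0.4, 0.3, -0.5]
grip_width: -0.006
t 5.97 bin pos [0.1432 0.0829 0.1939] F [ 0.4  0.3 -0.5] grip -0.01
turn to align(units pi) 0.0001 tool z [ 0.    -0.002 -1.   ]
(0.14, 0.083, 0.127) -> [0.0032 0.0002 0.0669]
```

View pics/z3.png

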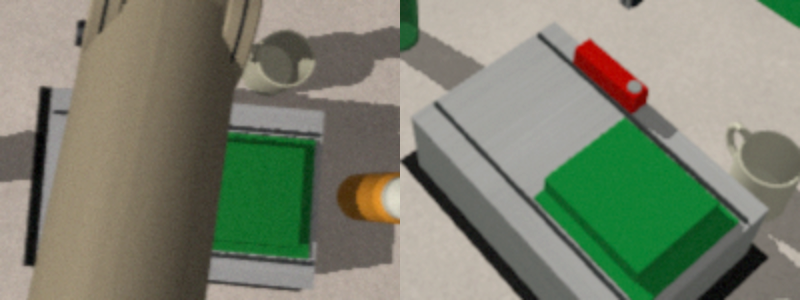

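```bash
python3 -m handwheel '[{"jaw":0,"delta_pos":[0.003,0,0.03],"turn":0},{"jaw":0,"delta_pos":[0.003,0,0.055],"turn":0},{"jaw":0,"delta_pos":[0.003,0,0.068],"turn":0},{"jaw":0,"delta_pos":[0.003,0,0.068],"turn":0},{"jaw":0,"delta_pos":[0.003,0,0.068],"turn":0}]'
python3 - <<'E'
from h import *
P=[]
for d in range(0,91,10):
    t=np.radians(d);c,s=np.cos(t),np.sin(t);h=.012+.011*c+.0127*s
    P.append((round(.092-s*.062+c*h,4),round(.018+c*.062+s*h,4),.126))
go(*P)
E
```

```text
clock: 6.48
position: [0.6596, -0.0469, 0.1279]
ee_rot: [0.029, 1.0, 0.0, -0.0]
ft_force: [-0.0, -1.2, 0.7]
grip_width: 0.001
t 6.48 bin pos [0.1368 0.0829 0.1279] F [-0.  -1.2  0.7] grip 0.0
turn to align(units pi) -0.0002 tool z [-0.  0. -1.]
(np.float64(0.115), np.float64(0.08), 0.126) -> [ 0.0218 -0.0029  0.0019]
(np.float64(0.1059), np.float64(0.0834), 0.126) -> [0.0309 0.0005 0.0019]
(np.float64(0.0959), np.float64(0.0854), 0.126) -> [0.0409 0.0025 0.0019]
(np.float64(0.0851), np.float64(0.0856), 0.126) -> [0.0517 0.0027 0.0019]
(np.float64(0.074), np.float64(0.0839), 0.126) -> [0.0628 0.001  0.0019]
(np.float64(0.063), np.float64(0.0799), 0.126) -> [ 0.0738 -0.003   0.0019]
(np.float64(0.0526), np.float64(0.0737), 0.126) -> [ 0.0842 -0.0092  0.0019]
(np.float64(0.0432), np.float64(0.0652), 0.126) -> [ 0.0936 -0.0178  0.0019]
(np.float64(0.0355), np.float64(0.0548), 0.126) -> [ 0.1013 -0.0282  0.0019]
(np.float64(0.03), np.float64(0.0427), 0.126) -> [ 0.1068 -0.0403  0.0019]
```

Pushing along the arc to about 60° at an easy pace.

```bash
python3 -m handwheel '[{"jaw":0,"delta_pos":[0.012,-0.003,0.002],"turn":0},{"jaw":0,"delta_pos":[0.022,-0.003,0.002],"turn":0},{"jaw":0,"delta_pos":[0.031,0,0.002],"turn":0},{"jaw":0,"delta_pos":[0.041,0.002,0.002],"turn":0},{"jaw":0,"delta_pos":[0.052,0.002,0.002],"turn":0},{"jaw":0,"delta_pos":[0.063,0.001,0.002],"turn":0},{"jaw":0,"delta_pos":[0.074,-0.003,0.002],"turn":0},{"jaw":0,"delta_pos":[0.084,-0.009,0.002],"turn":0},{"jaw":0,"delta_pos":[0.084,-0.009,0.002],"turn":0}]'
python3 - <<'E'
from h import *
from workcell import camera
go((.0432,.0652,.126),(.0355,.0548,.126),(.03,.0427,.126))
for n in('side','wrist'):
    im=camera(n);cv2.imwrite(f'pics/{n}4.png',cv2.cvtColor(im,cv2.COLOR_RGB2BGR))
a=cv2.resize(cv2.imread('pics/wrist4.png'),(400,300));b=cv2.resize(cv2.imread('pics/side4.png')[170:320,190:390],(400,300))
cv2.imwrite('pics/z4.png',cv2.convertScaleAbs(np.hstack([a,b]),alpha=1.5))
E
```

```text
clock: 7.23
position: [0.5753, -0.0522, 0.1276]
ee_rot: [0.03, 1.0, 0.0, 0.001]
ft_force: [-0.6, -1.2, -0.1]
grip_width: 0.002
t 7.23 bin pos [0.053  0.0728 0.1276] F [-0.6 -1.2 -0.1] grip 0.0
turn to align(units pi) -0.0007 tool z [ 0.003  0.001 -1.   ]
(0.0432, 0.0652, 0.126) -> [ 0.0098 -0.0076  0.0016]
(0.0355, 0.0548, 0.126) -> [ 0.0175 -0.018   0.0015]
(0.03, 0.0427, 0.126) -> [ 0.023  -0.0301  0.0015]
```

View pics/z4.png

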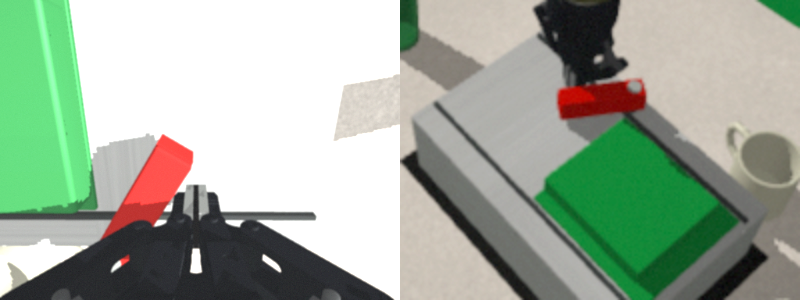

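The catch has swung to about 60°, with the fingers on its outer side only: wrist view (185,195), catch tip at (175,150). Now for the rest of the arc.

```bash
python3 -m handwheel '[{"jaw":0,"delta_pos":[0.005,-0.004,0],"turn":0},{"jaw":0,"delta_pos":[0.01,-0.008,0],"turn":0},{"jaw":0,"delta_pos":[0.014,-0.013,0],"turn":0},{"jaw":0,"delta_pos":[0.018,-0.018,0],"turn":0},{"jaw":0,"delta_pos":[0.021,-0.023,0],"turn":0},{"jaw":0,"delta_pos":[0.023,-0.028,0],"turn":0},{"jaw":0,"delta_pos":[0.023,-0.03,0],"turn":0},{"jaw":0,"delta_pos":[0.023,-0.03,0],"turn":0}]'
python3 -c "
from h import *
go((.03,.0427,.126))"
```

```text
clock: 8.0
position: [0.5504, -0.0802, 0.1251]
ee_rot: [0.029, 1.0, 0.0, -0.0]
ft_force: [0.2, 0.5, -0.5]
grip_width: 0.0
t 8.0 bin pos [0.0298 0.0434 0.1251] F [ 0.2  0.5 -0.5] grip 0.0
turn to align(units pi) -0.0005 tool z [-0.001  0.    -1.   ]
(0.03, 0.0427, 0.126) -> [-0.0002 -0.0007 -0.0009]
```

```bash
python3 -m handwheel '[{"jaw":0,"delta_pos":[0,-0.001,0],"turn":0},{"jaw":0,"delta_pos":[0,-0.002,0],"turn":0},{"jaw":0,"delta_pos":[0,-0.003,0],"turn":0},{"jaw":0,"delta_pos":[0,-0.003,0],"turn":0}]'
python3 -c "
from h import *
go((.03,.0427,.126))"
```

```text
clock: 8.33
position: [0.5507, -0.0808, 0.1252]
ee_rot: [0.028, 1.0, 0.001, -0.0]
ft_force: [-2.3, 7.0, 1.8]
grip_width: 0.002
t 8.33 bin pos [0.0301 0.0428 0.1252] F [-2.3  7.   1.8] grip 0.0
turn to align(units pi) 0.0003 tool z [-0.001  0.002 -1.   ]
(0.03, 0.0427, 0.126) -> [ 0.0001 -0.0001 -0.0008]
```

```bash
python3 -m handwheel '[{"jaw":0,"delta_pos":[0,-0.001,0],"turn":0},{"jaw":0,"delta_pos":[0,-0.002,0],"turn":0},{"jaw":0,"delta_pos":[0,-0.002,0],"turn":0}]'; python3 -c "
from h import *
go()"
python3 -m handwheel '[{"jaw":0,"delta_pos":[0,0.012,0],"turn":0},{"jaw":0,"delta_pos":[0,0.03,0],"turn":0},{"jaw":0,"delta_pos":[0,0.045,-0.02],"turn":0},{"jaw":0,"delta_pos":[0,0.06,-0.05],"turn":0},{"jaw":0,"delta_pos":[0,0.08,-0.08],"turn":0},{"jaw":0,"delta_pos":[0.02,0.12,-0.11],"turn":0},{"jaw":0,"delta_pos":[0.04,0.16,-0.13],"turn":0},{"jaw":0,"delta_pos":[0.06,0.19,-0.14],"turn":0},{"jaw":0,"delta_pos":[0.08,0.22,-0.15],"turn":0},{"jaw":0,"delta_pos":[0.08,0.22,-0.15],"turn":0}]'
python3 - <<'E'
from h import *
from workcell import camera
go()
for n in('side','top'):
    im=camera(n);cv2.imwrite(f'pics/{n}5.png',cv2.cvtColor(im,cv2.COLOR_RGB2BGR))
a=cv2.resize(cv2.imread('pics/top5.png')[130:280,230:430],(400,300));b=cv2.resize(cv2.imread('pics/side5.png')[170:320,190:390],(400,300))
cv2.imwrite('pics/z5.png',cv2.convertScaleAbs(np.hstack([a,b]),alpha=1.5))
E
```

```text
clock: 8.58
position: [0.5507, -0.081, 0.1252]
ee_rot: [0.027, 1.0, 0.002, -0.001]
ft_force: [-2.1, 12.3, 3.1]
grip_width: -0.003
t 8.58 bin pos [0.0301 0.0426 0.1252] F [-2.1 12.3  3.1] grip -0.0
turn to align(units pi) 0.0008 tool z [-0.001  0.004 -1.   ]
clock: 9.42
position: [0.4814, 0.146, 0.2773]
ee_rot: [0.025, 1.0, 0.001, 0.001]
ft_force: [0.2, 1.3, 0.5]
grip_width: 0.0
t 9.42 bin pos [-0.0521  0.2653  0.2773] F [0.2 1.3 0.5] grip 0.0
turn to align(units pi) 0.0021 tool z [ 0.002  0.003 -1.   ]
```

View pics/z5.png

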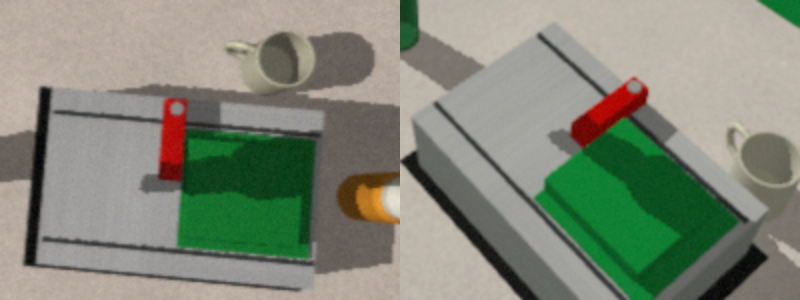

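View pics/top5.png

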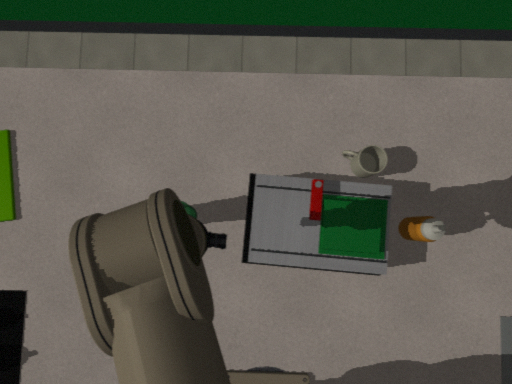

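Run:
```python
from h import *
im=cv2.imread('pics/top5.png').astype(int);b,g,r=im[...,0],im[...,1],im[...,2]
c,s=np.cos(Q[2]),np.sin(Q[2])
def tob(p,z): d=ray('top',p,z)[:2]-Q[:2]; return c*d[0]+s*d[1],-s*d[0]+c*d[1]
m=(r>90)&(g<60)&(b<60); m[:170]=0;m[230:]=0;m[:,:300]=0;m[:,335:]=0
v,u=np.nonzero(m);P=np.array([tob(p,.146) for p in zip(u,v)])
print('catch x range',P[:,0].min(),P[:,0].max(),'axis slope',np.polyfit(P[:,0],P[:,1],1)[0])
m=(g>1.6*r)&(g>1.6*b)&(g>40);m[:190]=0;m[265:]=0;m[:,:300]=0;m[:,395:]=0
v,u=np.nonzero(m);P=np.array([tob(p,.142) for p in zip(u,v)]);k=P[:,0]<-.01
print('cover y',np.percentile(P[k,1],[.5,99.5]))
a=cv2.imread('pics/side0.png').astype(int);d=cv2.imread('pics/side5.png').astype(int)
for n,(x0,x1,y0,y1) in dict(tumbler=(170,205,145,200),mug=(348,395,228,282),bottle=(350,402,315,375)).items(): print(n,np.abs(a-d)[y0:y1,x0:x1].mean())
print(get_obs()['joint_velocities'].round(3))
```

```text
catch x range 0.02725408736016363 0.10370118719380025 axis slope 0.024345530545243424Traceback (most recent call last):
  File "<stdin>", line 9, in <module>
  File "<stdin>", line 4, in tob
  File "h.py", line 5, in ray
    c=c or calibration(n); R,_=cv2.Rodrigues(c['rvec']);
           ~~~~~~~~~~~^^^
ValueError: time passes only in moves, steps and waits
```

Run:
```python
from h import *
C=calibration('top')
im=cv2.imread('pics/top5.png').astype(int);b,g,r=im[...,0],im[...,1],im[...,2]
c,s=np.cos(Q[2]),np.sin(Q[2])
def tob(p,z): d=ray('top',p,z,C)[:2]-Q[:2]; return c*d[0]+s*d[1],-s*d[0]+c*d[1]
m=(g>1.6*r)&(g>1.6*b)&(g>40);m[:190]=0;m[265:]=0;m[:,:300]=0;m[:,395:]=0
v,u=np.nonzero(m);P=np.array([tob(p,.142) for p in zip(u,v)]);k=P[:,0]<-.01
print('cover y',np.percentile(P[k,1],[.5,99.5]))
a=cv2.imread('pics/side0.png').astype(int);d=cv2.imread('pics/side5.png').astype(int)
for n,(x0,x1,y0,y1) in dict(tumbler=(170,205,145,200),mug=(348,395,228,282),bottle=(350,402,315,375)).items(): print(n,np.abs(a-d)[y0:y1,x0:x1].mean())
o=get_obs();print(o['joint_velocities'].round(3),o['clock'])
```

```text
cover y [-0.14839747  0.0030967 ]
tumbler 1.6017316017316017
mug 4.015103756238508
bottle 2.5518162393162394
[ 0.043  0.022  0.062  0.01   0.007 -0.013  0.045] 9.5167
```

View pics/side5.png

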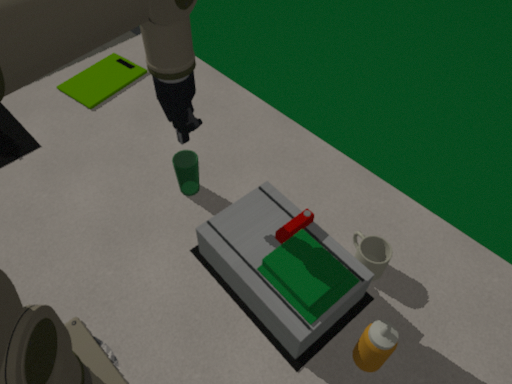

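Everything agrees within pixel size. One short settling hold, then I'll hand in.

```bash
python3 -m handwheel '[{"jaw":0,"delta_pos":[0,0,0],"turn":0},{"jaw":0,"delta_pos":[0,0,0],"turn":0},{"jaw":0,"delta_pos":[0,0,0],"turn":0},{"jaw":0,"delta_pos":[0,0,0],"turn":0}]' && python3 -c "
from workcell import *
hand_in()"
```

```text
clock: 9.85
position: [0.4839, 0.1385, 0.2749]
ee_rot: [0.03, 1.0, -0.0, -0.0]
ft_force: [0.2, -0.4, -0.2]
grip_width: 0.001
the job is handed in; nothing more can be done
```

I pushed the cover shut with the closed fingertips, then swung the catch round to its stop from its outer side only. I backed clear and handed in at 9.85 s.

**Cover:** It met its end stop at about 21 N with the fingertip centre at bin y = 12.7 mm, which matches the finger's half thickness. In the top view its trailing edge reads y = 3 mm. That is about one pixel, so I take it as shut.

**Catch:** It met its stop at about 12 N with the fingertip centre at y = 42.6 mm; I had predicted 42.7 mm for 90°. The top view shows it straight across the deck behind the cover. A line fitted to its red pixels reads about 1.4° off straight, which I put down to perspective on its side face. The red pixels also ended at bin x = 27 mm, where the tip should be at 7 mm. I think the tip end lay in shadow, but I did not check that further.

**Bystanders and arm:** The mug, bottle and tumbler look unmoved in the before and after pictures. At the end the arm was at z = 0.275 m with no contact force.

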